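Comb loose rods into a grooved tray with a rake

ROBOT

A 7-joint arm with a two-finger parallel gripper is mounted at the origin on a cart in front of the work surface, level with it; the furniture and walls round the work are solid. World frame = base frame: x ahead of the robot, y to its left, z up, the work surface at z = 0. Lengths are in m, angles in rad, forces in N, time in s.
With the tool pointing down it reaches from about 0.4 to 0.9 m from the base axis. Payload 5.5 kg.
Tool frame: the origin (TCP) lies midway between the tips of the shut fingers; the grasp point (between the pads) lies 19 mm behind it; y points along the fingers, x is the direction in which the jaws open and shut, and the axes are right-handed (so a half turn about y gives the same grasp; the last joint's range is limited). The gripper opens to 92 mm and grips with 3 to 60 N. Pads are 19 mm wide; open, the fingers measure 130 mm over their backs; the gripper's body (75 mm by 190 mm) begins 47 mm behind the grasp point.
Start: joints at [1.427, 0.501, -0.427, 1.55, 0.221, 1.138, -0.21], TCP at [0.257, -0.597, 0.227] pointing down, gripper open.
Joint ranges: [-2.88, 2.88], [-0.31, 2.03], [-1.54, 1.56], [0.2, 2.42], [-1.41, 4.55], [0.19, 2.02], [-2.57, 2.57]. Speed limits (rad/s): [2.57, 2.57, 3.14, 3.14, 3.14, 3.14, 3.14].

INTERFACE

Orientations are given as a unit quaternion [x, y, z, w].
In Python, from cell import r gives the robot as it stands.
- The arm moves only by the tool apply_moves, never from a script. Its argument "motion" is a list of rows, each a list of 3 entries, a list of its own where there are three numbers: the shift along the world's x, y, z in m, then the turn, a rotation vector about the world's x, y, z in degrees, then the closure, from 0 (fully open) to 1 (shut). In form: [[[dx, dy, dz], [ax, ay, az], jaw], ...]. A call has 1 to 5 rows; each row is the pose to reach, as a shift and turn from the pose measured when the call began; what a row does not reach only later rows make up. A row lasts 1/8 s, in which the tool goes at most 62.5 mm and 10.7 degrees, less where a joint would pass 70% of its speed; a pose out of reach is approached as far as the arm can. A call with a gripper value outside its range is refused whole. The fingers move at their own pace and stop on an object; "newtons" is the grip in N (left out, the last holds). Time passes only in rows, so rows that repeat a pose let the fingers close. It gives the time, the measured TCP pose, the force and the opening at its end, in the units of the state.
- r.sense(): the state, without advancing time (a new reading comes with each control period).
- r.camera(name): name is "side" or "top" or "wrist"; returns a dict with "pixels" (400x640x3 uint8, red, green, blue), "range_z" (400x640 float32, m along the optical axis (not along the pixel's ray), 0 where there is no reading), "fx", "fy", "cx", "cy" (pixels), "R" (3x3) and "t" (3): a world point X has camera coordinates R X + t; the wrist camera has in their place "hand_eye" (4x4, takes a point from camera to tool coordinates, whose origin is the TCP and whose axes are the tool frame's). Camera axes: x right, y down, z forward; pixel columns grow to the right and rows downward; lengths in m; the calibration is good to about 2 mm. A picture is of the moment at which its call begins: read the wrist's pose just before it.
- r.finish_job(): hands the job in, once; it reports no verdict.
The state is a dict: "time_s": time; "q": joint angles; "qd": joint speeds; "joint_efforts": joint torques, N m; "tcp_pos": TCP position; "ee_rot": TCP orientation; "contact_force": force on the tool from outside, world axes, zero at the start; "torque": the same for the moment, N m; "grip_width": finger opening in m.
Only numpy, scipy, OpenCV 4.12 (cv2) and the standard library are available. Lean on these libraries where they do the work, as an engineer would, in place of code of your own. Each camera call takes 0.05 s, during which the arm holds its last target.

TASK

Three metal rods lie askew on top of the ridges of the green grooved tray. Pick up the rake from its black rubber mat and comb it through the tray until each rod lies flat in a groove of its own, without touching the rods with the gripper. Then stand the rake upright on its teeth on its mat again; do not disturb the torch, the tin or the pliers.

Things in the scene. Friction and masses are not known exactly. Their poses are not given: they have to be found in the camera images.
- tray: Fixed green tray, 210 (x) x 160 (y) x 37 mm; origin: centre of its underside, z up, +x away from the robot. Seven grooves run along y, 24 mm apart, centred at x = -55.5 to +88.5 mm, each 18 mm wide, 140 long, 12 deep (V floor 4 mm above the bench); ridges 6 mm wide, tops 16 mm above the bench. Side walls (10 mm thick, centred at y = +-75 mm) and end wall are 37 mm high.
- tray_open_end (a point): Middle of the tray's open -x edge (tray x = -105 mm), at ridge-top height; tray axes. A flat landing, level with the ridge tops, runs from here 34.5 mm in +x to the first ridge, enough for the rake to start behind the rods. Tray, rods and rake head are smooth (friction about 0.3).
- tray_end_wall (a point): Middle of the inner top edge of the tray's end wall (tray x = +97 mm, 37 mm up). The rake's bar can rest and slide on the side wall tops, also 37 mm up: its tooth tips then run 5 mm over the ridges, push rods on the ridges and pass 3 mm over rods in grooves. A pushed rod turns parallel to the rake and drops into the first empty groove; stop about 16 mm short of this wall.
- rake_grip (a point): Centre of the rake's upright wooden grip, 26 (x) x 60 (y) x 50 mm; grasp across the 26 mm. Below it a metal head bar, 24 (x) x 180 (y) x 12 mm (underside 37 mm, top 25 mm below this point), and six teeth, each 24 (x) x 8 (y) x 16 mm, in a row 108 mm long, tips 53 mm below this point, on which it stands. Loose, 0.3 kg. z up, y along the head; it combs along its x.
- mat_top (a point): Centre of the top face of the fixed black rubber mat, 110 mm (x) by 220 mm (y), 3 mm thick; z up. The rake stands on it at the start. The mat and the tray may change sides from run to run.
- rod_1: Brass rod, 120 mm long, 14 mm diameter, rounded ends, 80 g; origin at its centre, x along its length. At the start it lies askew (17 to 32 degrees off the groove direction) on top of the ridges, centre about 23 mm above the bench; in a groove its centre is about 11 mm above the bench.
- rod_2: Steel rod, 120 mm long, 14 mm diameter, rounded ends, 80 g; origin at its centre, x along its length. At the start it lies askew (17 to 32 degrees off the groove direction) on top of the ridges, centre about 23 mm above the bench; in a groove its centre is about 11 mm above the bench.
- rod_3: Copper rod, 120 mm long, 14 mm diameter, rounded ends, 80 g; origin at its centre, x along its length. At the start it lies askew (17 to 32 degrees off the groove direction) on top of the ridges, centre about 23 mm above the bench; in a groove its centre is about 11 mm above the bench.
- torch_c (a point): Black and orange torch, 35 x 129 x 36 mm, lying loose on the bench; point at its middle. Bystander.
- tin_c (a point): Small green tin, 46 x 71 x 23 mm, loose on the bench; point at its middle. Bystander.
- pliers_c (a point): Blue-handled pliers, 72 x 160 x 12 mm, loose on the bench; point at their middle. Bystander.
There are look-alikes about, which are no part of the job. What is meant by the rod_2 is not purple, and is the smaller of those in its own colour.

How it is judged:
On the way, in this order (a step that is already met when the one before it is completed fails the run):
1. the rake stands in the tray, teeth down near the ridges (x of rake_grip in the frame of tray between -0.12 and 0.1 m and y of rake_grip in the frame of tray between -0.03 and 0.03 m and z of rake_grip in the frame of tray between 0.06 and 0.084 m), for 0.1 s.
2. every rod lies in a groove (z of rod_1 in the frame of tray between 0.006 and 0.0145 m and x of rod_1 in the frame of tray between -0.066 and 0.097 m and y of rod_1 in the frame of tray between -0.07 and 0.07 m and angle between the x axis of each of rod_1, rod_2, rod_3 and the y axis of tray, either way round below 0.06 rad and z of rod_2 in the frame of tray between 0.006 and 0.0145 m and x of rod_2 in the frame of tray between -0.066 and 0.097 m and y of rod_2 in the frame of tray between -0.07 and 0.07 m and z of rod_3 in the frame of tray between 0.006 and 0.0145 m and x of rod_3 in the frame of tray between -0.066 and 0.097 m and y of rod_3 in the frame of tray between -0.07 and 0.07 m), for 0.2 s.
At the end, for the whole second after the job is handed in: Each rod lies down in a groove (centre under 14.5 mm above the tray underside, inside the walls, within 0.06 rad of the groove direction), and the rake stands upright (within 0.08 rad) on its teeth on the mat, its centre within 50 mm (mat x) and 100 mm (mat y) of the mat centre (all of step 2 and x of rake_grip in the frame of mat_top between -0.05 and 0.05 m and y of rake_grip in the frame of mat_top between -0.1 and 0.1 m and z of rake_grip in the frame of mat_top between 0.045 and 0.057 m and angle between rake_grip's own z axis and vertical below 0.08 rad); the robot touches nothing.
It fails at once if the gripper's fingers touch a rod (contact force between the fingers and rod_1 above 0.5 N or contact force between the fingers and rod_2 above 0.5 N or contact force between the fingers and rod_3 above 0.5 N).
It fails at once if the torch, the tin or the pliers are moved by more than 20 mm (distance of any of torch_c, tin_c, pliers_c from where it was at the start of the episode above 0.02 m).
It also fails if it takes over 54 s, if anything falls off the work surface, if the arm or the gripper's body presses on something with over 40 N, if the wrist force passes 120 N, or if a joint passes its speed limit or range.

## Working session

There is one attempt and no reset: what is moved stays moved. The work goes in short steps, Python scripts to look and compute and a tool call to move; the robot and the scene stay as the last step left them, time stands still between calls to the robot, and variables do not carry over. Pictures are saved under pics/ and viewed, and the job is handed in when it is done.

Besides the shell and the picture viewer there is one more tool, called after "Request:" as name(argument=value, ...) on one line, values as JSON. apply_moves: Moves the arm, as the interface text tells. Its arguments: {"type":"object","properties":{"motion":{"type":"array"},"newtons":{"type":"number"}},"required":["motion"]}

```bash
ls; mkdir -p pics
python3 - <<'E'
from cell import r
import cv2,numpy as np,pickle
s=r.sense();print({k:np.round(v,3) for k,v in s.items()})
for n in("side","top","wrist"):
    c=r.camera(n);pickle.dump(c,open(f'{n}0.pkl','wb'));cv2.imwrite(f'pics/{n}0.png',c['pixels'][:,:,::-1])
    print(n,c['fx'],c['cx'],c['cy'],c.get('R'),c.get('t'),c.get('hand_eye'))
E
```

```text
pics
{'time_s': np.float64(0.0), 'q': array([ 1.427,  0.502, -0.427,  1.551,  0.221,  1.138, -0.21 ]), 'qd': array([ 0.001,  0.001,  0.   ,  0.001, -0.001,  0.001,  0.001]), 'joint_efforts': array([ 0.0000e+00, -5.6660e+01, -5.8160e+00, -2.7912e+01, -6.9000e-02,
        3.1000e-02,  0.0000e+00]), 'tcp_pos': array([ 0.257, -0.596,  0.226]), 'ee_rot': array([-0.59 ,  0.389, -0.388,  0.591]), 'contact_force': array([-0.505,  0.224, -0.547]), 'torque': array([-0.013, -0.007,  0.053]), 'grip_width': np.float64(0.092)}
side 413.64546269162884 313.48324021503487 201.191328504657 [[-0.96300324 -0.26885683  0.01845991]
 [-0.1656694   0.53659067 -0.82742015]
 [ 0.21255214 -0.79986653 -0.5612799 ]] [0.53304477 0.16697701 1.08675144] None
top 409.8350606943357 318.8737533532744 206.65089550711812 [[-0.02827753 -0.99959426  0.00341965]
 [-0.99453211  0.02778995 -0.10066583]
 [ 0.10052995 -0.00624754 -0.99491442]] [-0.04215715  0.56655074  1.214019  ] None
wrist 323.76366209615514 319.5715845759603 198.4479163100771 None None [[ 9.99999524e-01 -4.44252861e-04  8.68808578e-04 -6.27093529e-04]
 [-9.54085361e-04 -2.58344620e-01  9.66052352e-01 -1.59476276e-01]
 [-2.04719500e-04 -9.66052721e-01 -2.58344921e-01  7.02239613e-02]
 [ 0.00000000e+00  0.00000000e+00  0.00000000e+00  1.00000000e+00]]
```

View pics/top0.png

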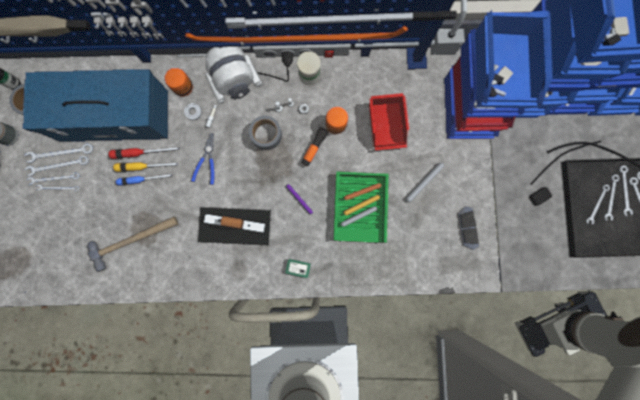

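View pics/side0.png

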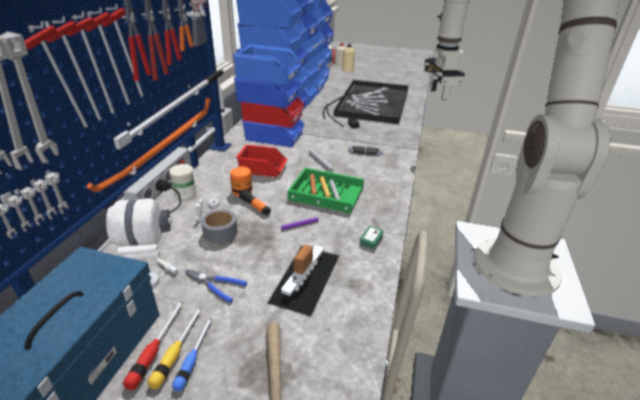

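The top view shows the green tray at about (361,207), with the rods in it at (362,191), (362,205) and (359,217). The mat with the rake is at (234,226), the tin at (297,268), the pliers at (204,165) and the torch at (322,135). The purple rod at (299,198) and the long grey rod at (424,182) are decoys outside the tray. Next I'll measure positions.

```bash
cat > h.py <<'E'
import numpy as np,cv2,pickle
from scipy.spatial.transform import Rotation as Ro
def world(c,tcp=None,quat=None):
    h,w=c['range_z'].shape
    v,u=np.mgrid[:h,:w];z=c['range_z']
    P=np.stack([(u-c['cx'])/c['fx']*z,(v-c['cy'])/c['fy']*z,z],-1)
    if 'R' in c and c['R'] is not None: W=(P-c['t'])@c['R']
    else:
        H=c['hand_eye'];P=P@H[:3,:3].T+H[:3,3];W=P@Ro.from_quat(quat).as_matrix().T+tcp
    W[z==0]=np.nan
    return W
def hsv(c): return cv2.cvtColor(c['pixels'],cv2.COLOR_RGB2HSV)
def ray(c,pts,z0,tcp=None,quat=None):
    pts=np.atleast_2d(pts).astype(float)
    d=np.c_[(pts[:,0]-c['cx'])/c['fx'],(pts[:,1]-c['cy'])/c['fy'],np.ones(len(pts))]
    if c.get('R') is not None: D=d@c['R'];o=-c['R'].T@c['t']
    else:
        H=c['hand_eye'];M=Ro.from_quat(quat).as_matrix();D=d@H[:3,:3].T@M.T;o=M@H[:3,3]+tcp
    return o+D*((z0-o[2])/D[:,2])[:,None]
def rect(W,m):
    p=W[m&np.isfinite(W[...,0])][:,:2]
    (cx,cy),(a,b),t=cv2.minAreaRect((p*1000).astype(np.float32));return np.round([cx,cy,a,b,t],1)
E
python3 - <<'E'
from h import *
c=pickle.load(open('top0.pkl','rb'));W=world(c);H=hsv(c);z=W[...,2]
def box(x0,x1,y0,y1):
    m=np.zeros(z.shape,bool);m[y0:y1,x0:x1]=1;return m
g=(H[...,0]>50)&(H[...,0]<85)&(H[...,1]>120)&box(320,400,160,255)
print('tray',g.sum(),rect(W,g)); 
hi=g&(z>.031);print('walls',rect(W,hi),np.nanmedian(z[hi]))
mat=box(190,280,195,255)&(H[...,2]<60);print('mat',mat.sum(),rect(W,mat),np.nanmedian(z[mat]))
print('bench z',np.nanmedian(z[box(285,310,220,250)]))
for zz in(.03,.04,.05,.07,.09): 
    m=box(190,280,195,255)&(z>zz);print('rake',zz,m.sum(),m.any() and rect(W,m),np.nanmax(z[box(190,280,195,255)]))
br=box(190,280,195,255)&(H[...,1]>100)&(H[...,2]>70);print('wood',br.sum(),rect(W,br),np.nanmedian(z[br]))
rods=box(335,388,178,235)&((H[...,0]<40)|(H[...,1]<70))&(z>.015)
n,l,st,ce=cv2.connectedComponentsWithStats(rods.astype(np.uint8))
for i in range(1,n):
    if st[i,4]>20: print(st[i],ce[i],rect(W,l==i),np.nanmedian(z[l==i]),H[l==i].mean(0))
for n,b in(('tin',box(280,315,255,282)),('pliers',box(188,220,132,188)),('torch',box(300,350,105,167)),('blk',box(455,485,203,250)),('red',box(365,412,90,155)),('mug',box(245,285,115,155))):
    m=b&(z>.008);print(n,rect(W,m),np.nanmax(z[m]))
for n in('top','side'):
    c=pickle.load(open(n+'0.pkl','rb'))
    im=c['pixels'][:,:,::-1];a=im[150:290,180:420] if n=='top' else im[150:320,250:390]
    cv2.imwrite(f'pics/{n}0z.png',cv2.resize(a,None,fx=3.3,fy=3.3,interpolation=2))
E
```

```text
tray 2711 [ 561.6 -184.   157.3  206.6   85.8]
walls [ 562.8 -184.2  157.4  204.7   86.1] 0.03697496350723953
mat 1619 [516.  204.8 213.3 102.9  85.7] 0.0036123142592549068
bench z 0.0006076974580279982
rake 0.03 422 [523.9 200.  179.2  26.1  78.8] 0.0871813235034714
rake 0.04 204 [523.9 199.9  59.6  26.1  78.8] 0.0871813235034714
rake 0.05 200 [523.9 199.9  59.6  26.1  78.8] 0.0871813235034714
rake 0.07 186 [524.  199.9  59.4  25.8  78.8] 0.0871813235034714
rake 0.09 0 False 0.0871813235034714
wood 196 [526.  204.2  69.   29.5  77.3] 0.080757707139938
[344 183  38  17 172] [362.12790698 191.12209302] [ 610.  -193.7   15.1  123.3   19.8] 0.0286983445129367 [ 14.65116279 132.23837209 152.06395349]
[344 195  36  20 175] [360.96571429 204.46285714] [ 568.2 -186.9   14.8  117.5   24.9] 0.028648154735152895 [ 23.43428571 141.32       176.53142857]
[341 207  35  19 173] [358.28323699 215.9017341 ] [ 533.2 -176.3   14.9  116.9   24.8] 0.028733479178276226 [ 94.3699422   22.69364162 152.21387283]
tin [383.9  15.9  78.4  45.9  76.3] 0.03233103803324153
pliers [721.9 301.7 171.3  69.8   1.6] 0.018792332740358107
torch [792.2 -78.4 143.  197.6  89.7] 0.08430229076420818
blk [ 488.1 -520.7   79.7  121.4   84.3] 0.023003385188409945
red [ 817.3 -277.9  168.4  110.8    4.6] 0.07075355386016191
mug [797.3  96.6 107.4  97.1  65.3] 0.05403861866489787
```

View pics/top0z.png

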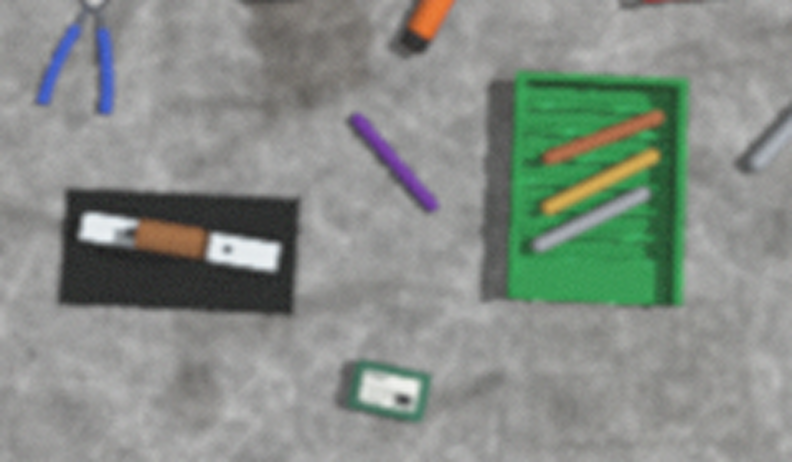

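View pics/side0z.png

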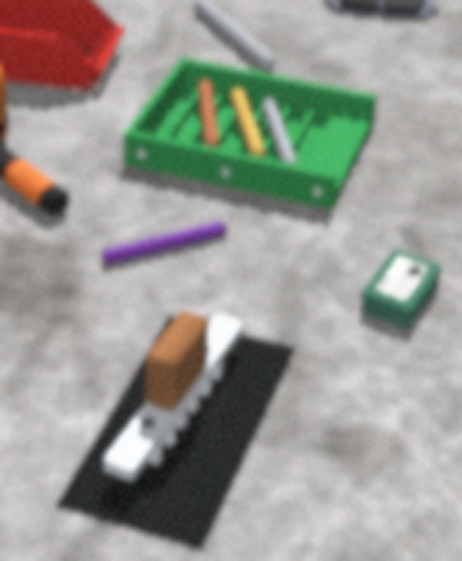

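The tray frame measures about (0.562, -0.184), yaw -4°. The mat is at (0.516, 0.205), yaw -4°, and the rake at (0.524, 0.200), yaw -11°. Sizes and heights match the description. Next: the rods in the tray frame and the tool axes.

Run:
```python
from h import *
from cell import r
s=r.sense();M=Ro.from_quat(s['ee_rot']).as_matrix();print(M.round(3),s['tcp_pos'])
def want(yaw): # tool x along rake x, y down
    x=np.array([np.cos(yaw),np.sin(yaw),0]);y=np.array([0,0,-1.]);return np.c_[x,y,np.cross(x,y)]
for yw in(-11.2,-11.2+180):
    W=want(np.radians(yw));print(yw,np.degrees(Ro.from_matrix(W@M.T).as_rotvec()).round(1))
a=np.radians(-4.0);R=np.array([[np.cos(a),-np.sin(a)],[np.sin(a),np.cos(a)]]);t=np.array([.562,-.184])
for n,p,th in(('copper',[.610,-.1937],109.8),('brass',[.5682,-.1869],114.9),('steel',[.5332,-.1763],114.9)):
    print(n,R.T@(np.array(p)-t),th+4-90)
print('start',t+R@[-.09,0],'end',t+R@[.069,0])
```

```text
[[ 0.396 -0.001  0.918]
 [-0.918  0.001  0.396]
 [-0.002 -1.     0.   ]] [ 0.25694233 -0.59646888  0.22591351]
-11.2 [-0.1 -0.1 55.5]
168.8 [-1.000e-01  1.000e-01 -1.245e+02]
copper [ 0.04855971 -0.00632806] 23.799999999999997
brass [ 0.00638719 -0.00246045] 28.900000000000006
steel [-0.02926697  0.00567226] 28.900000000000006
start [ 0.47221924 -0.17772192] end [ 0.63083192 -0.1888132 ]
```

Request:
apply_moves(motion=[[[0.03, 0.04, 0.01], [0, 0, 6], 0], [[0.07, 0.08, 0.02], [0, 0, 12], 0], [[0.11, 0.12, 0.03], [0, 0, 18], 0], [[0.15, 0.16, 0.03], [0, 0, 24], 0], [[0.19, 0.2, 0.03], [0, 0, 28], 0]])

```text
time_s: 0.78
tcp_pos: [0.4479, -0.3952, 0.256]
ee_rot: [-0.667, 0.234, -0.233, 0.668]
contact_force: [0.6, -1.2, -1.2]
grip_width: 0.0919
```

```bash
python3 -c "
from cell import r
s=r.sense();print(s['q'].round(2),s['tcp_pos'],s['contact_force'])"
```

```text
[ 1.15  0.41 -0.62  1.65  0.26  1.16 -0.21] [ 0.44786733 -0.39517137  0.25596201] [ 0.61711003 -1.22367312 -1.24218593]
```

Request:
apply_moves(motion=[[[0.02, 0.06, 0], [0, 0, 3], 0], [[0.04, 0.12, 0], [0, 0, 6], 0], [[0.05, 0.18, 0], [0, 0, 9], 0], [[0.06, 0.24, 0], [0, 0, 12], 0], [[0.07, 0.3, 0], [0, 0, 15], 0]])

```text
time_s: 1.4
tcp_pos: [0.5178, -0.0932, 0.256]
ee_rot: [0.692, -0.144, 0.143, -0.692]
contact_force: [1.1, -0.7, 0.5]
grip_width: 0.0918
```

Request:
apply_moves(motion=[[[0, 0.06, 0], [0, 0, 3], 0], [[0, 0.12, 0], [0, 0, 6], 0], [[0, 0.18, 0], [0, 0, 9], 0], [[0, 0.22, 0], [0, 0, 12], 0], [[0, 0.25, 0], [0, 0, 12.5], 0]])

```text
time_s: 2.02
tcp_pos: [0.5172, 0.1591, 0.2559]
ee_rot: [-0.704, 0.067, -0.066, 0.704]
contact_force: [0.1, -0.6, 0.3]
grip_width: 0.0921
```

```bash
cat >> h.py <<'E'
def want(yaw):
    x=np.array([np.cos(yaw),np.sin(yaw),0]);y=np.array([0,0,-1.]);return np.c_[x,y,np.cross(x,y)]
def togo(s,pos,yawdeg):
    M=Ro.from_quat(s['ee_rot']).as_matrix()
    print('d',(np.array(pos)-s['tcp_pos']).round(4),'rot',np.degrees(Ro.from_matrix(want(np.radians(yawdeg))@M.T).as_rotvec()).round(2),'q',s['q'].round(2),'F',s['contact_force'].round(1))
E
python3 - <<'E'
from h import *
from cell import r
s=r.sense();togo(s,[.524,.2,.042],-11.2)
c=r.camera('wrist');W=world(c,s['tcp_pos'],s['ee_rot']);H=hsv(c);z=W[...,2]
cv2.imwrite('pics/w1.png',c['pixels'][:,:,::-1])
m=(z>.072)&(z<.1)&(abs(W[...,0]-.524)<.08)&(abs(W[...,1]-.2)<.08)
print(m.sum(),rect(W,m),np.nanmedian(z[m]))
m=(z>.022)&(z<.038)&(abs(W[...,0]-.524)<.08)&(abs(W[...,1]-.2)<.12)
print(m.sum(),rect(W,m))
E
```

```text
d [ 0.0068  0.0409 -0.2139] rot [-0.01 -0.08 -0.41] q [ 0.39  0.38 -0.92  1.78  0.33  1.15 -0.82] F [ 0.1 -0.6  0.3]
1452 [524.  198.9  59.3  25.6  79.8] 0.08214354487921795
1997 [524.2 198.7 178.3  23.6  78.8]
```

View pics/w1.png

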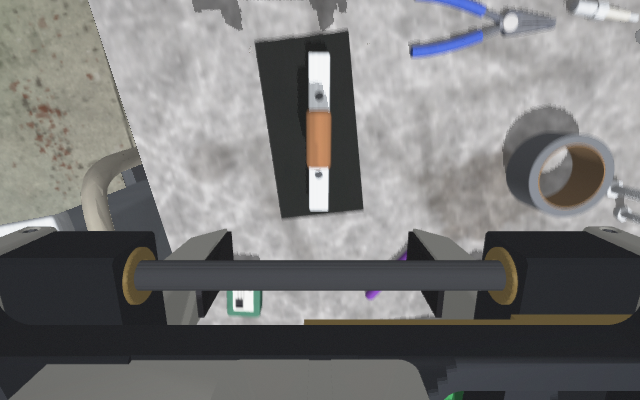

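The wrist view shows the rake grip at (318,138) on its mat. It agrees with the top view to within 1 mm: (0.524, 0.199), yaw -11°. I'll descend and grasp.

Request:
apply_moves(motion=[[[0.004, 0.025, -0.03], [0, 0, 0], 0], [[0.007, 0.04, -0.08], [0, 0, 0], 0], [[0.007, 0.04, -0.13], [0, 0, 0], 0], [[0.007, 0.04, -0.175], [0, 0, 0], 0], [[0.007, 0.04, -0.195], [0, 0, 0], 0]])

```text
time_s: 2.7
tcp_pos: [0.5218, 0.2024, 0.0587]
ee_rot: [-0.704, 0.067, -0.063, 0.705]
contact_force: [-0.0, 0.2, 0.2]
grip_width: 0.0919
```

Run:
```python
from h import *
from cell import r
togo(r.sense(),[.524,.199,.042],-11)
```

```text
d [ 0.0022 -0.0034 -0.0167] rot [-0.11 -0.28 -0.44] q [ 0.16  0.66 -0.75  1.89  0.6   0.83 -1.09] F [-0.   0.2  0.2]
```

Request:
apply_moves(motion=[[[0.002, -0.003, -0.017], [0, 0, 0], 0], [[0.002, -0.003, -0.017], [0, 0, 0], 0.5], [[0.002, -0.003, -0.017], [0, 0, 0], 1], [[0.002, -0.003, -0.017], [0, 0, 0], 1], [[0.002, -0.003, -0.017], [0, 0, 0], 1]], newtons=40)

```text
time_s: 3.32
tcp_pos: [0.5244, 0.1996, 0.0426]
ee_rot: [-0.703, 0.066, -0.064, 0.705]
contact_force: [0.0, 0.1, -0.7]
grip_width: 0.0562
```

Request:
apply_moves(motion=[[[0, 0, 0], [0, 0, 0], 1], [[0, 0, 0.005], [0, 0, 0], 1], [[0, 0, 0.02], [0, 0, 0], 1], [[0, 0, 0.04], [0, 0, 0], 1], [[0, 0, 0.06], [0, 0, 0], 1]])

```text
time_s: 3.95
tcp_pos: [0.5243, 0.1996, 0.1041]
ee_rot: [-0.703, 0.066, -0.064, 0.705]
contact_force: [-0.4, -0.6, -3.4]
grip_width: 0.0255
```

Request:
apply_moves(motion=[[[0, 0, 0.02], [0, 0, 0], 1], [[0, 0, 0.03], [0, 0, 0], 1], [[0, 0, 0.03], [0, 0, 0], 1]])

```text
time_s: 4.32
tcp_pos: [0.5249, 0.1997, 0.1351]
ee_rot: [-0.703, 0.066, -0.065, 0.705]
contact_force: [-0.4, -0.9, -3.0]
grip_width: 0.0257
```

Run:
```python
from h import *
from cell import r
s=r.sense();togo(s,[.472,-.178,.14],-4)
c=r.camera('top');W=world(c);z=W[...,2]
c2=r.camera('side');cv2.imwrite('pics/s2.png',c2['pixels'][:,:,::-1][100:350,200:460])
cv2.imwrite('pics/w2.png',r.camera('wrist')['pixels'][:,:,::-1])
```

```text
d [-0.0529 -0.3777  0.0049] rot [-0.14 -0.09  6.58] q [ 0.22  0.56 -0.83  1.85  0.5   0.96 -1.01] F [-0.4 -0.9 -3. ]
```

View pics/s2.png

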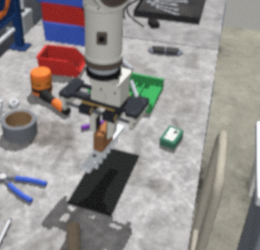

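View pics/w2.png

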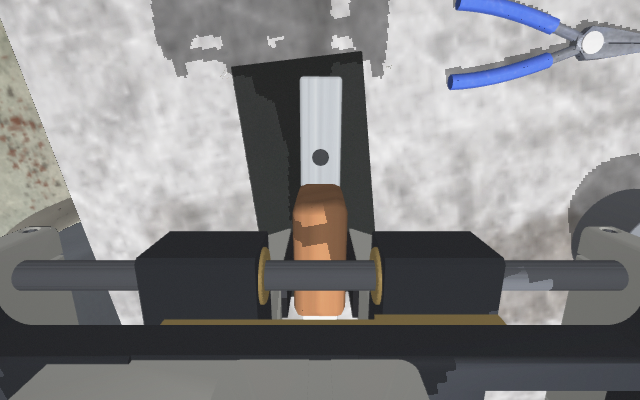

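The rake is held: the opening is 25.6 mm and the load is 3 N. I'll check its pose in the hand from wrist depth.

Run:
```python
from h import *
from cell import r
s=r.sense();c=r.camera('wrist');H=c['hand_eye']
W=world(c,s['tcp_pos'],s['ee_rot']);z=W[...,2]
M=Ro.from_quat(s['ee_rot']).as_matrix()
m=np.zeros(z.shape,bool);m[85:180,304:338]=1;m[145:172,308:332]=0
p=(W[m]-s['tcp_pos'])
A=np.c_[p[:,:2],np.ones(len(p))];k,*_=np.linalg.lstsq(A,p[:,2],rcond=None);print('bar top plane slopes',k, 'med z',np.median(p[:,2]))
m=(W[...,2]>s['tcp_pos'][2]-.03)&(z<s['tcp_pos'][2]-.005);m[:60]=0;m[185:]=0;m[:,:290]=0;m[:,350:]=0
p=(W[m]-s['tcp_pos'])@M;print(rect((W-s['tcp_pos'])@M@np.array([[1,0,0],[0,0,1],[0,1,0]]),m)) # tool x, tool z
```

```text
** On entry to DLASCL parameter number  4 had an illegal value
 ** On entry to DLASCL parameter number  4 had an illegal valueTraceback (most recent call last):
  File "<stdin>", line 8, in <module>
    x, resids, rank, s = _umath_linalg.lstsq(a, b, rcond,
                         ~~~~~~~~~~~~~~~~~~~^^^^^^^^^^^^^
                                             signature=signature)
                                             ^^^^^^^^^^^^^^^^^^^^
    raise LinAlgError("SVD did not converge in Linear Least Squares")
numpy.linalg.LinAlgError: SVD did not converge in Linear Least Squares
```

```bash
cat > bar.py <<'E'
from h import *
from cell import r
s=r.sense();c=r.camera('wrist')
W=world(c,s['tcp_pos'],s['ee_rot']);M=Ro.from_quat(s['ee_rot']).as_matrix()
T=(W-s['tcp_pos'])@M
m=np.zeros(T.shape[:2],bool);m[80:183,300:342]=1;m[145:172,308:332]=0
m&=np.isfinite(T[...,0])&(abs(T[...,1]-.011)<.02)
p=T[m];A=np.c_[p[:,0],p[:,2],np.ones(len(p))]
k,*_=np.linalg.lstsq(A,p[:,1],rcond=None)
print(m.sum(),'tool y (down) of bar top =',k[2].round(4),'slopes x,z',k[:2].round(3),'range x',np.percentile(p[:,0],[1,99]).round(4),'z',np.percentile(p[:,2],[1,99]).round(4))
(cx,cz),(a,b),t=cv2.minAreaRect((p[:,[0,2]]*1000).astype(np.float32));print(cx,cz,a,b,t)
E
python3 bar.py
```

```text
1614 tool y (down) of bar top = 0.0305 slopes x,z [-0.003 -0.001] range x [-0.0101  0.0119] z [0.0296 0.0871]
1.0030345916748047 58.344722747802734 57.7745475769043 23.133832931518555 89.95429992675781
```

The bar top sits 30 mm below the TCP where I expected 11 mm. I started lifting before the fingers were tight and the rake slipped 19 mm, though it is still level. I'll set it back on the mat and regrasp.

Request:
apply_moves(motion=[[[0, 0, -0.03], [0, 0, 0], 1], [[0, 0, -0.055], [0, 0, 0], 1], [[0, 0, -0.067], [0, 0, 0], 1], [[0, 0, -0.071], [0, 0, 0], 1], [[0, 0, -0.073], [0, 0, 0], 1]])

```text
time_s: 5.2
tcp_pos: [0.5236, 0.1992, 0.0632]
ee_rot: [0.705, -0.067, 0.063, -0.704]
contact_force: [-11.0, -7.8, 32.2]
grip_width: 0.0253
```

Request:
apply_moves(motion=[[[0, 0, -0.001], [0, 0, 0], 0.7], [[0, 0, -0.001], [0, 0, 0], 0.5], [[0, 0, -0.001], [0, 0, 0], 0.5], [[0, 0, -0.01], [0, 0, 0], 0.5], [[0, 0, -0.02], [0, 0, 0], 0.5]])

```text
time_s: 5.82
tcp_pos: [0.5235, 0.1991, 0.0423]
ee_rot: [0.705, -0.067, 0.063, -0.703]
contact_force: [-0.3, -0.4, -0.2]
grip_width: 0.0457
```

Request:
apply_moves(motion=[[[0, 0, 0], [0, 0, 0], 1], [[0, 0, 0], [0, 0, 0], 1], [[0, 0, 0], [0, 0, 0], 1], [[0, 0, 0], [0, 0, 0], 1], [[0, 0, 0], [0, 0, 0], 1]])

```text
time_s: 6.45
tcp_pos: [0.5234, 0.199, 0.0423]
ee_rot: [0.705, -0.067, 0.063, -0.703]
contact_force: [-0.3, 0.4, -3.1]
grip_width: 0.0258
```

```bash
python3 bar.py
```

```text
3665 tool y (down) of bar top = 0.0097 slopes x,z [ 0.008 -0.003] range x [-0.0096  0.0117] z [0.0342 0.0853]
0.9699211120605469 59.56810760498047 22.014455795288086 51.89433670043945 0.27940502762794495
```

Request:
apply_moves(motion=[[[0, 0, 0.01], [0, 0, 0], 1], [[0, 0, 0.03], [0, 0, 0], 1], [[0, 0, 0.06], [0, 0, 0], 1], [[0, 0, 0.09], [0, 0, 0], 1], [[0, 0, 0.09], [0, 0, 0], 1]], newtons=55)

```text
time_s: 7.12
tcp_pos: [0.5255, 0.2001, 0.1358]
ee_rot: [-0.704, 0.065, -0.065, 0.704]
contact_force: [-0.5, 0.8, -2.7]
grip_width: 0.0257
```

```bash
python3 bar.py;python3 - <<'E'
from h import *
from cell import r
togo(r.sense(),[.472,-.178,.13],-4)
E
```

```text
3667 tool y (down) of bar top = 0.0097 slopes x,z [ 0.006 -0.002] range x [-0.0095  0.0117] z [0.0341 0.0853]
1.1182498931884766 59.55696105957031 51.81425857543945 22.042865753173828 89.91185760498047
d [-0.0524 -0.3773 -0.004 ] rot [ 0.06 -0.11  6.59] q [ 0.22  0.56 -0.83  1.85  0.5   0.96 -1.01] F [-0.1 -0.3 -3.2]
```

Request:
apply_moves(motion=[[[-0.01, -0.03, 0], [0, 0, 1], 1], [[-0.02, -0.08, 0], [0, 0, 2.5], 1], [[-0.03, -0.13, 0], [0, 0, 4], 1], [[-0.04, -0.18, 0], [0, 0, 5], 1], [[-0.05, -0.23, 0], [0, 0, 6], 1]])

```text
time_s: 7.8
tcp_pos: [0.473, -0.0324, 0.1331]
ee_rot: [0.707, -0.029, 0.027, -0.706]
contact_force: [0.7, -0.3, -2.6]
grip_width: 0.0258
```

Request:
apply_moves(motion=[[[0, -0.04, 0], [0, 0, 0.5], 1], [[0, -0.08, 0], [0, 0, 0.5], 1], [[0, -0.12, 0], [0, 0, 0.5], 1], [[0, -0.14, 0], [0, 0, 0.5], 1], [[0, -0.14, 0], [0, 0, 0.5], 1]])

```text
time_s: 8.43
tcp_pos: [0.4723, -0.1735, 0.1323]
ee_rot: [0.707, -0.028, 0.024, -0.706]
contact_force: [0.2, 0.8, -2.6]
grip_width: 0.0257
```

Run:
```python
from h import *
from cell import r
s=r.sense();togo(s,[.472,-.178,.06],-4)
c=r.camera('wrist');pickle.dump((c,s),open('w3.pkl','wb'));cv2.imwrite('pics/w3.png',c['pixels'][:,:,::-1])
c=r.camera('side');cv2.imwrite('pics/s3.png',cv2.resize(c['pixels'][:,:,::-1][60:260,250:450],None,fx=3,fy=3))
```

```text
d [-0.0003 -0.0045 -0.0723] rot [ 0.02 -0.27  0.22] q [ 0.99  0.47 -0.85  1.98  0.45  0.89 -0.18] F [ 0.2  0.8 -2.6]
```

View pics/w3.png

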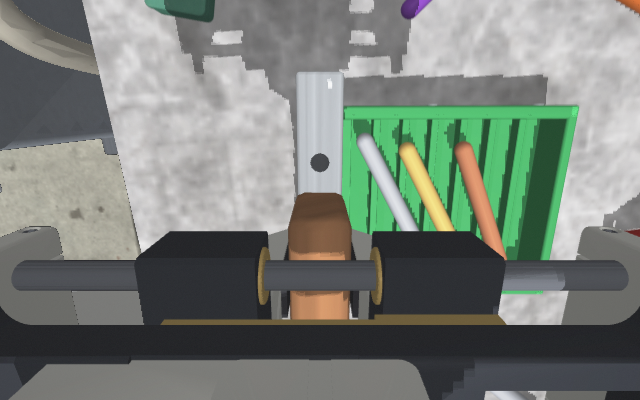

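View pics/s3.png

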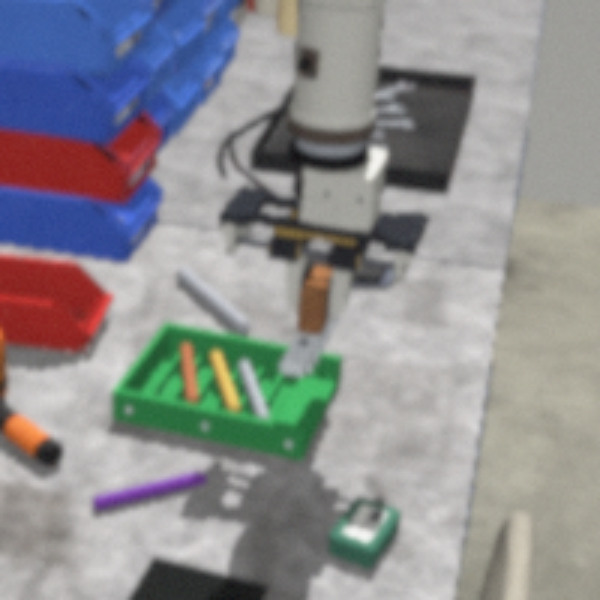

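The wrist view shows the rake bar at (320,130), just behind the tray's rods. The +y side wall runs along row 110. I'll check the tray pose against the bar.

Run:
```python
from h import *
c,s=pickle.load(open('w3.pkl','rb'))
W=world(c,s['tcp_pos'],s['ee_rot']);H=hsv(c);z=W[...,2]
g=(H[...,0]>50)&(H[...,0]<85)&(H[...,1]>120)&(W[...,0]>.43)&(W[...,0]<.72)&(W[...,1]<-.08)
print('wall top z',np.nanmedian(z[g&(z>.033)&(z<.042)]))
wl=g&(z>.033)&(z<.042)
p=W[wl]; 
# side wall top (y>-.12)
q=p[(p[:,1]>-.125)&(p[:,0]<.63)]
# bin by x: outer and inner y
for x in np.arange(.50,.65,.025):
    k=q[abs(q[:,0]-x)<.006]; 
    if len(k): print(round(x,3),k[:,1].min().round(4),k[:,1].max().round(4))
q=p[p[:,0]>.63]
for y in np.arange(-.24,-.1,.025):
    k=q[abs(q[:,1]-y)<.004]
    if len(k): print('end',round(y,3),k[:,0].min().round(4),k[:,0].max().round(4))
b=(z>.1)&(H[...,1]<60)&(H[...,2]>120);b[185:]=0;b[:60]=0;b[:,:290]=0;b[:,350:]=0
T=W[b];print('bar',rect(W,b),T[:,:2].max(0),np.nanmedian(T[:,2]))
```

```text
wall top z 0.038180268261367334
0.5 -0.111 -0.1015
0.525 -0.1129 -0.1032
0.55 -0.1148 -0.1044
0.575 -0.1166 -0.1062
0.6 -0.1185 -0.108
0.625 -0.1202 -0.1099
end -0.24 0.6553 0.6633
end -0.215 0.6561 0.665
end -0.19 0.6583 0.6674
end -0.165 0.6598 0.6686
end -0.14 0.6617 0.6703
end -0.115 0.63 0.6714
bar [ 477.3 -112.5   57.3   24.    85.6] [ 0.49094121 -0.08341817] 0.12270670021072501
```

Tray yaw is -4.0°, centre (0.5615, -0.1857), and the bar is centred and aligned in the hand. Lowering onto the side walls.

Request:
apply_moves(motion=[[[0, -0.006, -0.02], [0, 0, 0], 1], [[0, -0.006, -0.045], [0, 0, 0], 1], [[0, -0.006, -0.062], [0, 0, 0], 1], [[0, -0.006, -0.068], [0, 0, 0], 1], [[0, -0.006, -0.07], [0, 0, 0], 1]])

```text
time_s: 9.15
tcp_pos: [0.4729, -0.1762, 0.0624]
ee_rot: [-0.706, 0.026, -0.023, 0.707]
contact_force: [-0.4, -0.6, -3.8]
grip_width: 0.0257
```

Request:
apply_moves(motion=[[[0, 0, -0.001], [0, 0, 0], 1], [[0, 0, -0.002], [0, 0, 0], 1]])

```text
time_s: 9.4
tcp_pos: [0.4734, -0.1764, 0.061]
ee_rot: [-0.707, 0.025, -0.023, 0.707]
contact_force: [-0.8, -1.2, -3.4]
grip_width: 0.0259
```

Run:
```python
from h import *
from cell import r
s=r.sense();togo(s,[.472,-.1795,.06],-4);print(s['torque'].round(2))
```

```text
d [-0.0014 -0.0031 -0.001 ] rot [-0.02 -0.18 -0.06] q [ 0.91  0.58 -0.76  2.02  0.58  0.77 -0.26] F [-0.8 -1.2 -3.4]
[-0.01 -0.08  0.01]
```

Request:
apply_moves(motion=[[[-0.001, -0.003, -0.001], [0, 0, 0], 1], [[-0.001, -0.003, -0.002], [0, 0, 0], 1], [[-0.001, -0.003, -0.002], [0, 0, 0], 1]])

```text
time_s: 9.78
tcp_pos: [0.4729, -0.1802, 0.0602]
ee_rot: [0.707, -0.025, 0.024, -0.706]
contact_force: [-2.7, -0.5, 7.8]
grip_width: 0.0255
```

Contact at TCP z = 0.060 with a light load. Sweep along tray x, direction (1, -0.07), at 5 mm per row.

Request:
apply_moves(motion=[[[0.005, -0.0003, -0.0005], [0, 0, 0], 1], [[0.01, -0.0007, -0.0005], [0, 0, 0], 1], [[0.015, -0.001, -0.0005], [0, 0, 0], 1], [[0.02, -0.0014, -0.0005], [0, 0, 0], 1], [[0.025, -0.0017, -0.0005], [0, 0, 0], 1]])

```text
time_s: 10.4
tcp_pos: [0.4984, -0.1821, 0.0602]
ee_rot: [0.707, -0.025, 0.024, -0.706]
contact_force: [-2.5, 0.2, 6.7]
grip_width: 0.0254
```

Request:
apply_moves(motion=[[[0.005, -0.0003, 0], [0, 0, 0], 1], [[0.01, -0.0007, 0], [0, 0, 0], 1], [[0.015, -0.001, 0], [0, 0, 0], 1], [[0.02, -0.0014, 0], [0, 0, 0], 1], [[0.025, -0.0017, 0], [0, 0, 0], 1]])

```text
time_s: 11.02
tcp_pos: [0.5237, -0.1838, 0.0602]
ee_rot: [0.707, -0.025, 0.024, -0.706]
contact_force: [-2.4, 0.4, 4.4]
grip_width: 0.0257
```

```bash
cat > look.py <<'E'
import sys
from h import *
from cell import r
n=sys.argv[1];s=r.sense()
R=np.array([[np.cos(-.0703),-np.sin(-.0703)],[np.sin(-.0703),np.cos(-.0703)]])
print('rake tray xy',R.T@(s['tcp_pos'][:2]-[.5615,-.1857]),s['tcp_pos'][2]);togo(s,s['tcp_pos'],-4.03)
a=r.camera('wrist');b=r.camera('side');c=r.camera('top')
A=a['pixels'][:,:,::-1];B=cv2.resize(b['pixels'][:,:,::-1][150:230,270:390],None,fx=5,fy=5,interpolation=2);C=cv2.resize(c['pixels'][:,:,::-1][160:255,320:400],None,fx=4,fy=4,interpolation=2)
A=A[:300];
o=np.zeros((700,800,3),np.uint8);o[:300,:640]=A;o=np.zeros((600,800,3),np.uint8)
A=cv2.resize(A,(480,225));o[:225,:480]=A;o[:380,480:800]=C[:380,:320];o[225:600,:480]=B[:375,60:540] if B.shape[0]>=375 else 0
cv2.imwrite(f'pics/{n}.png',o)
E
python3 look.py l1
```

```text
rake tray xy [-0.03784954 -0.00078541] 0.060189566650197555
d [0. 0. 0.] rot [ 0.12 -0.15 -0.07] q [ 0.86  0.65 -0.74  1.9   0.59  0.82 -0.27] F [-2.4  0.4  4.4]
```

View pics/l1.png

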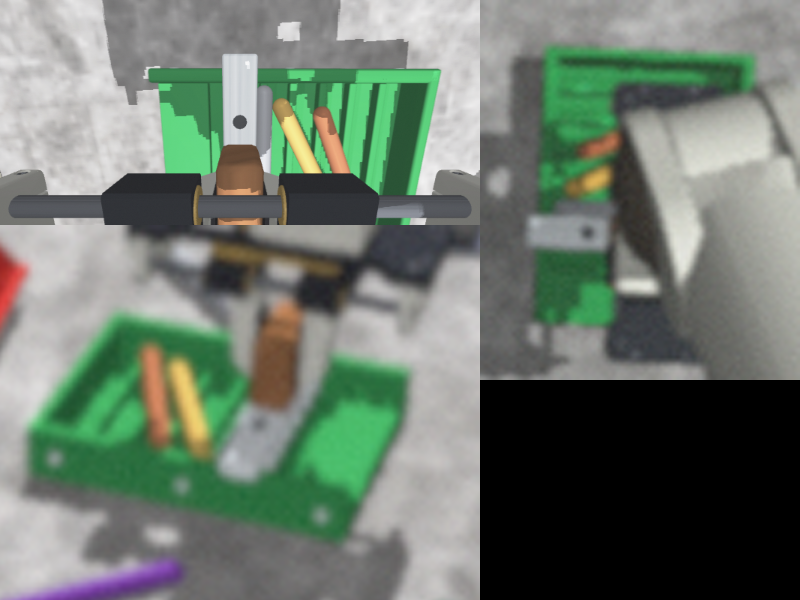

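The wrist panel shows the steel rod at (265,120) turned parallel to the bar. Brass and copper are still untouched on the ridges. Continuing.

Request:
apply_moves(motion=[[[0.004, -0.0003, -0.0003], [0, 0, 0], 1], [[0.008, -0.0006, -0.0003], [0, 0, 0], 1], [[0.012, -0.0009, -0.0003], [0, 0, 0], 1], [[0.016, -0.0012, -0.0003], [0, 0, 0], 1], [[0.02, -0.0014, -0.0003], [0, 0, 0], 1]])

```text
time_s: 11.8
tcp_pos: [0.5443, -0.1853, 0.0602]
ee_rot: [0.707, -0.025, 0.024, -0.706]
contact_force: [-2.3, 1.3, 5.1]
grip_width: 0.0255
```

Request:
apply_moves(motion=[[[0.004, -0.0003, 0], [0, 0, 0], 1], [[0.008, -0.0006, 0], [0, 0, 0], 1], [[0.012, -0.0009, 0], [0, 0, 0], 1], [[0.016, -0.0012, 0], [0, 0, 0], 1], [[0.02, -0.0014, 0], [0, 0, 0], 1]])

```text
time_s: 12.42
tcp_pos: [0.5646, -0.1868, 0.0602]
ee_rot: [0.708, -0.025, 0.024, -0.706]
contact_force: [-1.9, 0.1, 3.9]
grip_width: 0.0255
```

```bash
python3 look.py l2
```

```text
rake tray xy [ 0.00314296 -0.00084286] 0.06023015123985176
d [0. 0. 0.] rot [ 0.13 -0.07 -0.07] q [ 0.81  0.7  -0.73  1.8   0.6   0.87 -0.27] F [-1.9  0.1  3.9]
```

View pics/l2.png

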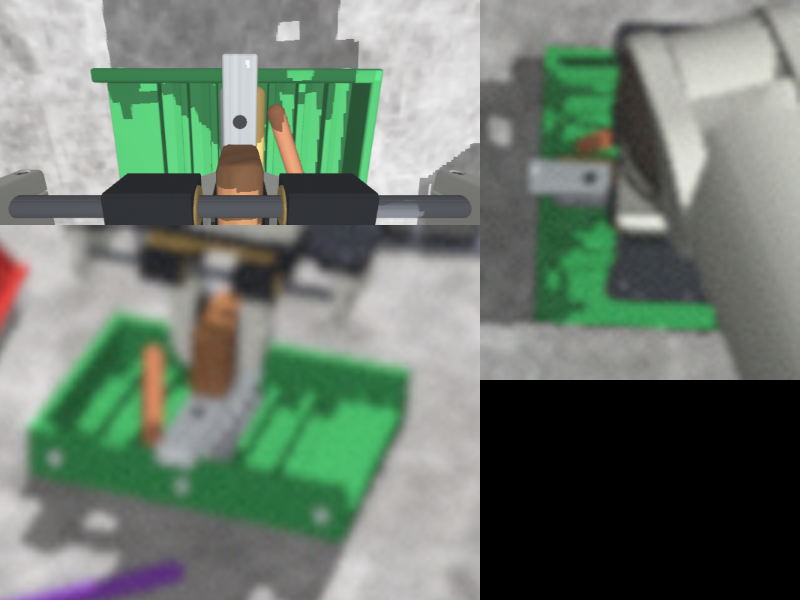

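The steel rod has gone under the bar. Brass at (262,110) is parallel and being pushed, and copper at (285,135) comes next.

Request:
apply_moves(motion=[[[0.004, -0.0003, -0.0003], [0, 0, 0], 1], [[0.008, -0.0006, -0.0003], [0, 0, 0], 1], [[0.012, -0.0008, -0.0003], [0, 0, 0], 1], [[0.016, -0.001, -0.0003], [0, 0, 0], 1], [[0.02, -0.0012, -0.0003], [0, 0, 0], 1]])

```text
time_s: 13.2
tcp_pos: [0.5851, -0.1879, 0.0602]
ee_rot: [0.708, -0.024, 0.024, -0.706]
contact_force: [-2.3, 0.4, 5.2]
grip_width: 0.0259
```

Request:
apply_moves(motion=[[[0.004, -0.0003, 0], [0, 0, 0], 1], [[0.008, -0.0006, 0], [0, 0, 0], 1], [[0.012, -0.0008, 0], [0, 0, 0], 1], [[0.016, -0.001, 0], [0, 0, 0], 1], [[0.02, -0.0012, 0], [0, 0, 0], 1]])

```text
time_s: 13.82
tcp_pos: [0.6054, -0.1892, 0.0602]
ee_rot: [0.708, -0.024, 0.024, -0.706]
contact_force: [-1.7, -0.7, 4.1]
grip_width: 0.0256
```

```bash
python3 look.py l3
```

```text
rake tray xy [ 0.04400135 -0.00038769] 0.06023174862495413
d [0. 0. 0.] rot [ 0.14 -0.01 -0.07] q [ 0.76  0.75 -0.71  1.7   0.6   0.92 -0.27] F [-1.7 -0.7  4.1]
```

View pics/l3.png

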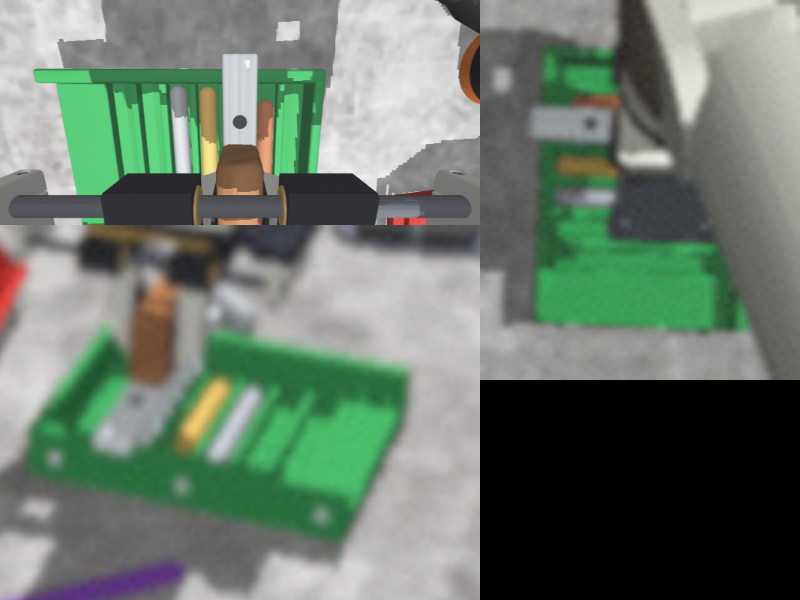

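Steel (wrist panel (180,130)) and brass (208,130) lie in neighbouring grooves. Copper (265,130) is parallel in front of the bar. A bit further, to rake tray x of about 0.066.

Request:
apply_moves(motion=[[[0.004, -0.0003, -0.0003], [0, 0, 0], 1], [[0.008, -0.0006, -0.0003], [0, 0, 0], 1], [[0.012, -0.0009, -0.0003], [0, 0, 0], 1], [[0.016, -0.0012, -0.0003], [0, 0, 0], 1], [[0.02, -0.0015, -0.0003], [0, 0, 0], 1]])

```text
time_s: 14.6
tcp_pos: [0.6259, -0.1906, 0.0602]
ee_rot: [0.708, -0.024, 0.025, -0.706]
contact_force: [-2.0, 0.3, 5.5]
grip_width: 0.0258
```

```bash
python3 look.py l4
```

```text
rake tray xy [ 0.06454157 -0.00039478] 0.06020886955870039
d [0. 0. 0.] rot [ 0.14  0.05 -0.07] q [ 0.74  0.78 -0.71  1.65  0.61  0.94 -0.26] F [-2.   0.3  5.5]
```

View pics/l4.png

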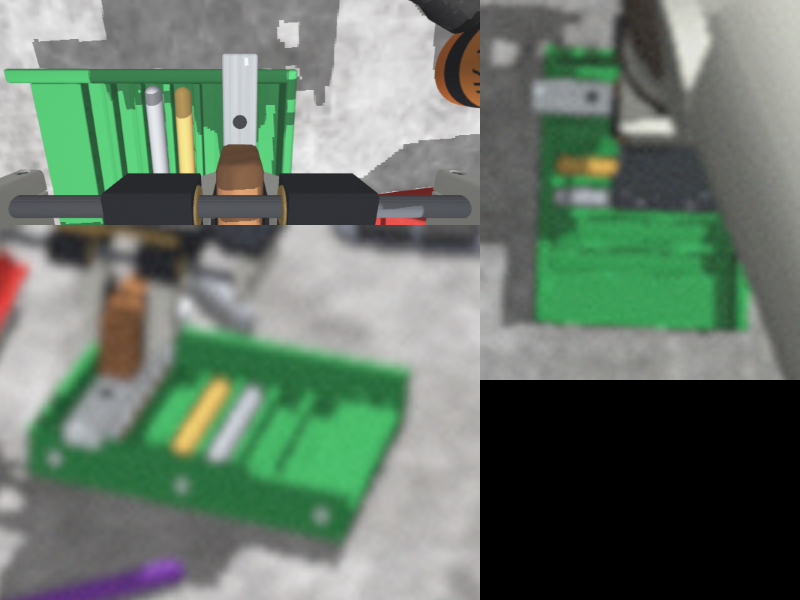

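Copper has gone under the bar, into groove 64.5, and nothing is ahead of the rake. Lifting straight up and checking.

Request:
apply_moves(motion=[[[0, 0, 0.01], [0, 0, 0], 1], [[0, 0, 0.03], [0, 0, 0], 1], [[-0.01, 0.02, 0.06], [0, 0, 0], 1], [[-0.02, 0.06, 0.085], [0, 0, 0], 1], [[-0.03, 0.11, 0.085], [0, 0, 0], 1]])

```text
time_s: 15.38
tcp_pos: [0.5982, -0.0808, 0.1487]
ee_rot: [0.708, -0.023, 0.028, -0.705]
contact_force: [1.5, 1.4, -4.8]
grip_width: 0.0255
```

Request:
apply_moves(motion=[[[-0.01, 0.05, 0], [0, 0, 0], 1], [[-0.025, 0.1, 0], [0, 0, 0], 1], [[-0.04, 0.15, 0], [0, 0, 0], 1], [[-0.06, 0.2, 0], [0, 0, 0], 1], [[-0.07, 0.23, 0], [0, 0, 0], 1]])

```text
time_s: 16.0
tcp_pos: [0.5266, 0.1527, 0.15]
ee_rot: [0.708, -0.021, 0.027, -0.706]
contact_force: [1.0, 0.8, -3.6]
grip_width: 0.0258
```

```bash
python3 look.py l5; python3 bar.py
cat > rods.py <<'E'
from h import *
from cell import r
s=r.sense();togo(s,[.518,.204,.045],-4)
c=r.camera('top');W=world(c);H=hsv(c);z=W[...,2]
R=np.array([[np.cos(-.0703),-np.sin(-.0703)],[np.sin(-.0703),np.cos(-.0703)]])
b=np.zeros(z.shape,bool);b[178:235,335:388]=1
rods=b&((H[...,0]<38)|(H[...,1]<70))&(z<.1)
n,l,st,ce=cv2.connectedComponentsWithStats(rods.astype(np.uint8))
for i in range(1,n):
    if st[i,4]>30:
        p=W[l==i];q=p[:,:2].mean(0);q2=(p[:,:2]-[.5615,-.1857])@R
        print(st[i,4],'tray',q2.mean(0).round(4),'z',np.nanmedian(p[:,2]).round(4),rect(np.dstack([(W[...,:2]-[.5615,-.1857])@R,z]),l==i),H[l==i].mean(0).round(0))
E
python3 rods.py
```

```text
rake tray xy [-0.05855198  0.33513765] 0.15002202838037337
d [0. 0. 0.] rot [ 0.16  0.49 -0.15] q [ 0.34  0.52 -0.86  1.87  0.48  0.96 -0.81] F [ 1.   0.8 -3.6]
3662 tool y (down) of bar top = 0.0097 slopes x,z [ 0.008 -0.001] range x [-0.0094  0.0118] z [0.0341 0.0851]
1.3732309341430664 59.49546432495117 51.74330520629883 22.036174774169922 89.6589584350586
d [-0.0101  0.0541 -0.1046] rot [ 0.24  0.5  -0.02] q [ 0.34  0.52 -0.86  1.87  0.48  0.96 -0.81] F [ 0.3 -0.8 -3.8]
187 tray [ 0.0643 -0.0028] z 0.0164 [ 6.590e+01 -3.700e+00  1.600e+01  1.195e+02  1.000e-01] [ 16. 130. 144.]
190 tray [0.0167 0.0077] z 0.0167 [ 17.7   7.5  16.4 118.8   0.7] [ 24. 140. 170.]
185 tray [-0.0073  0.0084] z 0.0168 [ -6.3   6.7  14.7 118.7   0.7] [ 95.  25. 150.]
```

View pics/l5.png

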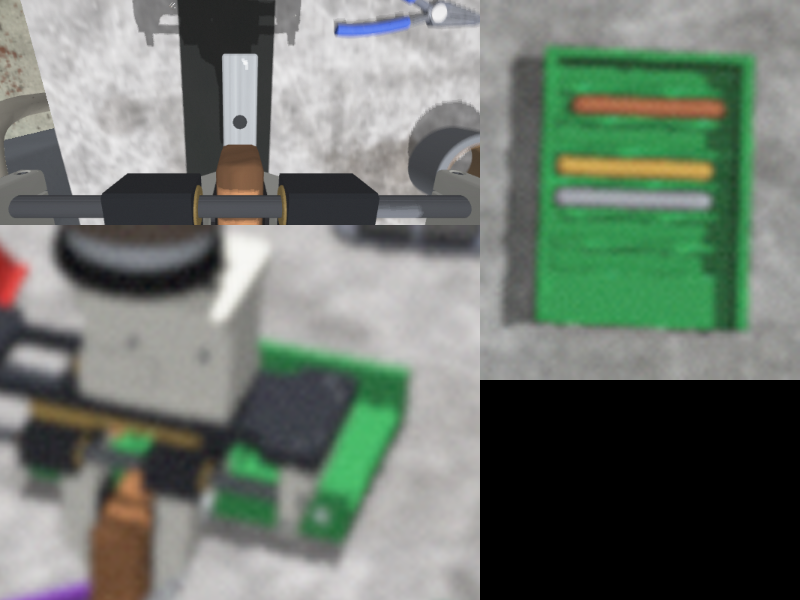

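All three rods lie in grooves: copper at tray x of +64, brass +17, steel -7. They are within 1° of the groove direction and their tops are about 17 mm up. Now returning the rake to the mat.

Request:
apply_moves(motion=[[[-0.005, 0.03, -0.01], [0.2, 0.5, 0], 1], [[-0.01, 0.054, -0.03], [0.2, 0.5, 0], 1], [[-0.01, 0.054, -0.06], [0.2, 0.5, 0], 1], [[-0.01, 0.054, -0.09], [0.2, 0.5, 0], 1], [[-0.01, 0.054, -0.1], [0.2, 0.5, 0], 1]])

```text
time_s: 16.88
tcp_pos: [0.5181, 0.2001, 0.0475]
ee_rot: [0.708, -0.027, 0.025, -0.705]
contact_force: [-0.8, 0.7, -3.8]
grip_width: 0.0257
```

Run:
```python
from h import *
from cell import r
togo(r.sense(),[.518,.204,.0423],-4)
```

```text
d [-0.0001  0.0039 -0.0052] rot [ 0.18 -0.17  0.26] q [ 0.15  0.68 -0.74  1.9   0.63  0.81 -1.01] F [-0.8  0.7 -3.8]
```

Request:
apply_moves(motion=[[[0, 0.003, -0.003], [0, 0, 0], 1], [[0, 0.003, -0.005], [0, 0, 0], 1], [[0, 0.003, -0.005], [0, 0, 0], 1]])

```text
time_s: 17.25
tcp_pos: [0.5188, 0.2033, 0.0433]
ee_rot: [0.708, -0.027, 0.026, -0.706]
contact_force: [0.0, 0.3, -3.8]
grip_width: 0.0259
```

Request:
apply_moves(motion=[[[0, 0, -0.001], [0, 0, 0], 1], [[0, 0, -0.002], [0, 0, 0], 1], [[0, 0, -0.002], [0, 0, 0], 1]])

```text
time_s: 17.62
tcp_pos: [0.5194, 0.2034, 0.0422]
ee_rot: [0.708, -0.026, 0.026, -0.706]
contact_force: [-1.8, -1.3, 5.5]
grip_width: 0.0258
```

Contact: the load went from -3.8 N to +5.5 N. Opening and retreating upward.

Request:
apply_moves(motion=[[[0, 0, 0], [0, 0, 0], 0.7], [[0, 0, 0], [0, 0, 0], 0.4], [[0, 0, 0], [0, 0, 0], 0.2], [[0, 0, 0], [0, 0, 0], 0.2], [[0, 0, 0], [0, 0, 0], 0.2]])

```text
time_s: 18.25
tcp_pos: [0.5193, 0.2034, 0.0421]
ee_rot: [0.708, -0.027, 0.026, -0.706]
contact_force: [0.1, -0.1, 0.5]
grip_width: 0.063
```

Request:
apply_moves(motion=[[[0, 0, 0.01], [0, 0, 0], 0.2], [[0, 0, 0.03], [0, 0, 0], 0.2], [[0, 0, 0.06], [0, 0, 0], 0.2], [[0, 0, 0.1], [0, 0, 0], 0.2], [[0, 0, 0.15], [0, 0, 0], 0.2]])

```text
time_s: 18.88
tcp_pos: [0.5189, 0.2034, 0.1943]
ee_rot: [0.708, -0.026, 0.026, -0.706]
contact_force: [1.1, 0.3, -0.0]
grip_width: 0.0732
```

Request:
apply_moves(motion=[[[0, 0.01, 0.02], [0, 0, 0], 0.2], [[-0.02, -0.03, 0.05], [0, 0, 0], 0.2], [[-0.03, -0.06, 0.07], [0, 0, 0], 0.2], [[-0.03, -0.06, 0.07], [0, 0, 0], 0.2], [[-0.03, -0.06, 0.07], [0, 0, 0], 0.2]])

```text
time_s: 19.5
tcp_pos: [0.489, 0.1438, 0.2651]
ee_rot: [0.708, -0.026, 0.027, -0.706]
contact_force: [-0.7, 0.7, 1.3]
grip_width: 0.0734
```

```bash
python3 rods.py
python3 - <<'E'
from h import *
from cell import r
s=r.sense();print(s['tcp_pos'],s['qd'].round(3),s['contact_force'].round(1),s['grip_width'])
c=r.camera('wrist');W=world(c,s['tcp_pos'],s['ee_rot']);z=W[...,2]
for a,b in((.07,.1),(.022,.038)):
    m=(z>a)&(z<b)&(abs(W[...,0]-.52)<.08)&(abs(W[...,1]-.2)<.12);m[225:]=0
    p=W[m];k,*_=np.linalg.lstsq(np.c_[p[:,:2]-[.52,.2],np.ones(len(p))],p[:,2],rcond=None)
    print(m.sum(),rect(W,m),'plane',k.round(3))
c2=r.camera('side');cv2.imwrite('pics/end.png',np.hstack([c['pixels'][:,:,::-1][:300,100:500],cv2.resize(c2['pixels'][:,:,::-1][130:330,200:400],(300,300))]))
t=r.camera('top');W=world(t);z=W[...,2]
def box(x0,x1,y0,y1):
    m=np.zeros(z.shape,bool);m[y0:y1,x0:x1]=1;return m
for n,b in(('tin',box(280,315,255,282)),('pliers',box(188,220,132,188)),('torch',box(300,350,105,167))):
    m=b&(z>.008);print(n,rect(W,m))
E
```

```text
d [ 0.029   0.0602 -0.2201] rot [0.17 0.04 0.25] q [ 0.48  0.31 -0.98  1.84  0.28  1.14 -0.67] F [-0.7  0.7  1.3]
188 tray [ 0.0643 -0.0029] z 0.0164 [ 6.610e+01 -3.300e+00  1.600e+01  1.195e+02  1.000e-01] [ 16. 130. 144.]
188 tray [0.0167 0.0073] z 0.0166 [ 17.5   6.5 120.8  15.6  90. ] [ 23. 140. 170.]
185 tray [-0.0074  0.0083] z 0.0168 [ -6.7   6.6  14.2 118.5   0.3] [ 95.  25. 150.]
[0.48875696 0.14423304 0.26456605] [-0.016  0.017  0.004  0.002  0.001 -0.002  0.001] [-0.2  0.6  0.3] 0.07328596489461198
1458 [519.7 202.9  58.6  26.1  85.5] plane [ 0.04  -0.009  0.082]
2045 [519.2 202.7 178.6  25.   85.6] plane [ 0.029 -0.004  0.032]
tin [383.3  12.2  70.7  46.3  74.3]
pliers [645.7 252.7 317.  128.3  29.2]
torch [792.3 -78.5 143.  196.   89.9]
```

View pics/end.png

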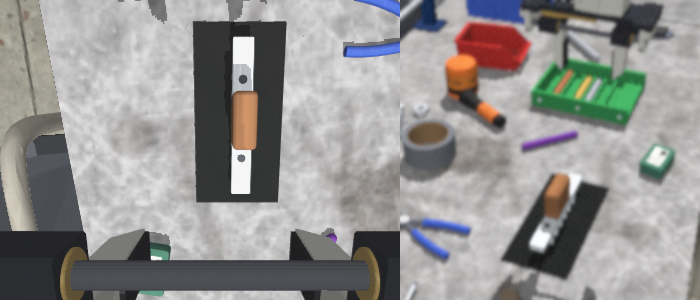

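The rake stands upright on the mat at about (0.520, 0.203), with the mat centre at (0.516, 0.205). Its grip top is at 82 mm. The rods are unchanged in their grooves and the arm is clear. The pliers rectangle is spoiled because the arm hides part of them in the top view; the side view shows them in place.

```bash
python3 -c "
from cell import r
print(r.finish_job())"
```

```text
the job is handed in; nothing more can be done
None
```

I combed all three rods into grooves of their own, stood the rake back on its mat, and handed the job in at about 20 s on the robot's clock.

- **Grasp:** On the first pick-up I lifted before the fingers were tight, and the rake slipped 19 mm. I set it back on the mat, regrasped it, and it did not slip again.
- **Rods:** In the last check, copper lay at tray x = +64 mm, brass at +17 mm and steel at -7 mm. All three were within about 1° of the groove direction, with their tops about 17 mm up. The fingers stayed well above them throughout.
- **Rake:** It stands upright about 4 mm from the mat centre, with the grip top at 82 mm as expected. The plane fits gave a slope of 0.03 to 0.04 across its narrow top; I put that down to edge noise, and it is under the 0.08 limit either way.
- **Bystanders:** The torch measured unmoved. The tin's outline centre shifted 4 mm between measurements, but its outline size changed too, so this is probably measurement noise. The final pliers measurement was unusable because the arm blocked part of the top view; the side view showed them in place, and the arm never went near them.

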